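# Find the lead-filled counterweight and slide it onto the camera boom

### The arm

A 6-joint arm with a two-finger parallel gripper is mounted at the origin on the work surface. World frame = base frame: x ahead of the robot, y to its left, z up, the work surface at z = 0. Lengths are in m, angles in rad, forces in N, time in s.
With the tool pointing down it reaches from about 0.35 to 0.775 m from the base axis. Payload 5.5 kg.
Tool frame: the origin (TCP) lies between the finger pads; the fingertips stand 19 mm ahead of it and the grasp point (between the pads) is the TCP; z points along the fingers, y is the line along which they close (so a half turn about z gives the same grasp; the last joint's range is limited). The gripper opens to 85 mm and grips with 20 to 120 N. Pads are 22 mm wide; open, the fingers measure 114 mm over their backs; the gripper's body (76 mm by 85 mm) begins 54 mm behind the grasp point. The pads swing forward as they close: fully open they stand 13 mm farther back than shut.
Start: joints at [-1.455, 0.313, 0.046, 1.304, 0, 1.431], TCP at [0.145, -0.556, 0.25] pointing down, gripper open.
Joint ranges: [-2.76, 2.76], [-0.86, 1.69], [-1.03, 1.26], [-2.2, 2.34], [-1.47, 1.5], [-3.14, 3.14]. Speed limits (rad/s): [2.57, 2.57, 3.14, 3.14, 3.14, 3.14].

### API

Orientations are given as a unit quaternion [w, x, y, z].
In Python, from workcell import env gives the robot as it stands.
- The arm moves only by the shell command python3 -m pendant 'ROWS' [FORCE]. ROWS is JSON, a list of rows, each an object with "travel": the shift along the tool's x, y, z scaled (see below), a list of three; "rot": the turn, a rotation vector about the tool's x, y, z scaled (see below), a list of three; "fingers": the opening, from -1 (shut) to 1 (fully open). In form: [{"travel": [dx, dy, dz], "rot": [wx, wy, wz], "fingers": fingers}, ...]. A call has 1 to 10 rows; each row is the pose to reach, as a shift and turn from the pose commanded when the call began, along the tool's axes at that moment; what a row does not reach only later rows make up. The controller multiplies each number of a shift by 0.12 m and each number of a turn by 60 degrees. A row lasts 1/10 s, in which the tool goes at most 50 mm and 8.59 degrees, less where a joint would pass 70% of its speed; a pose out of reach is approached as far as the arm can. A call with a number of a shift or a turn outside -1 to 1 is refused whole. A call with a gripper value outside its range is refused whole. The fingers move at their own pace and stop on an object; FORCE is the grip in N (left out, the last holds). Time passes only in rows, so rows that repeat a pose let the fingers close. It gives the time, the measured TCP pose, the force, the opening and the grip force at its end, in the units of the state.
- env.get_state(): the state, without advancing time (a new reading comes with each control period).
- env.read_camera(name): name is "side" or "top" or "wrist"; returns (picture, depth): 400x640x3 uint8, blue, green, red; 400x640 float32, m along the optical axis (not along the pixel's ray), 0 where there is no reading.
- env.camera_model(name): a dict with "fovy" (degrees; the focal length in pixels is half the picture's height over the tangent of half this angle, whatever the lens; pixels are square), "cx", "cy" (the principal point, pixels), "rvec" (rotation vector, rad) and "tvec" (3), from world to camera coordinates, as OpenCV has them; the wrist camera has in their place "T_tool_cam" (4x4, takes a point from camera to tool coordinates, whose origin is the TCP and whose axes are the flange's). Camera axes: x right, y down, z forward; pixel columns grow to the right and rows downward; lengths in m; the calibration is good to about 2 mm. A picture is of the moment at which its call begins: read the wrist's pose just before it. camera_model takes no time and is no camera call.
- env.hand_in(): hands the job in; it is judged then, once.
Trained networks look in the newest picture that a camera, given by its name, has taken for a name from the list of things; names that differ only in an ending like _2 or _b are one class to them, and where a whole thing is asked for, a point or a joint stands for the part that bears it (a point fixed in the world has none). Each returns a list of dicts, best first, with "conf" (0 to 1); they miss things now and then, are a little off and sometimes report something else, mostly with a low value. They report only what shows in the picture. A call takes as long as a camera call.
- env.outline_of(camera, target): "mask" (400x640 bool, what is visible of it) and "xy" ([column, row] in pixels, amid what is visible of it).
The state is a dict: "clock": time; "joint_pos": joint angles; "qvel": joint speeds; "tau": joint torques, N m; "tcp_pos": TCP position; "orientation": TCP orientation; "wrist_force": force on the tool from outside, world axes, zero at the start; "ft_torque": the same for the moment, N m; "finger_gap": finger opening in m; "grip_force": force on a finger pad.
Only numpy, scipy, OpenCV 4.12 (cv2) and the standard library are available. Lean on these libraries where they do the work, as an engineer would, in place of code of your own. Each camera call takes 0.05 s, during which the arm holds its last target. There are 200 camera calls.

### The job

The inspection camera's boom needs its counterweight. Of the three identical-looking blocks on the bench only one is filled with lead: find it by its weight, slide it onto the bare tail of the boom until it is fully home against the collar, and leave it hanging there. Leave the two light blocks standing upright on the bench, and leave the multimeter, the bottle and the hex keys where they are.

Things in the scene. Friction and masses are not known exactly. Their poses are not given: they have to be found in the camera images.
- block_a: one of three blocks that look the same: grey metal, 60 mm along x, 50 mm wide (y), 90 mm tall, origin at the centre of the underside, z up. A round 24 mm bore goes through along x, its axis 70 mm above the underside; below it is a closed chamber. One of the three, a different one each time, is filled with lead: 0.75 to 0.95 kg, the other two 0.3 to 0.4 kg. Front and back alike.
- block_b: one of three blocks that look the same: grey metal, 60 mm along x, 50 mm wide (y), 90 mm tall, origin at the centre of the underside, z up. A round 24 mm bore goes through along x, its axis 70 mm above the underside; below it is a closed chamber. One of the three, a different one each time, is filled with lead: 0.75 to 0.95 kg, the other two 0.3 to 0.4 kg. Front and back alike.
- block_c: one of three blocks that look the same: grey metal, 60 mm along x, 50 mm wide (y), 90 mm tall, origin at the centre of the underside, z up. A round 24 mm bore goes through along x, its axis 70 mm above the underside; below it is a closed chamber. One of the three, a different one each time, is filled with lead: 0.75 to 0.95 kg, the other two 0.3 to 0.4 kg. Front and back alike.
- block_a_bore (a point): centre of block_a's bore: on the bore's axis, half way along, 70 mm above the block's underside; axes as the block's
- block_b_bore (a point): centre of block_b's bore: on the bore's axis, half way along, 70 mm above the block's underside; axes as the block's
- block_c_bore (a point): centre of block_c's bore: on the bore's axis, half way along, 70 mm above the block's underside; axes as the block's
- stand: fixed camera stand, origin on the bench under its column, z up. Base plate 12 mm thick from x -45 to 105 mm, 120 mm wide; 30 mm column; clamp head 40 x 44 mm, top at 132 mm. A fixed horizontal boom at 110 mm height carries the camera towards +x (x 108 to 153 mm, 50 mm wide, top at 140 mm) and ends in a bare tail towards -x.
- seat (a point): centre of the collar's face, where the tail begins: 30 mm to the -x side of the column, 110 mm above the bench; axes as the stand's, the tail points along -x. The collar is 38 mm in diameter; a block that is fully home has its bore's centre 30 mm from here towards -x.
- tail_tip (a point): centre of the tail's free end, 85 mm from seat along -x; the tail is a round bar of 20 mm diameter whose last 9 mm taper to 12 mm; axes as the stand's
- multimeter: bystander: yellow multimeter lying flat, 160 x 80 x 35 mm plus an 8 mm dial; origin: centre of its underside
- flux_bottle: bystander: white jar with black cap, 52 mm diameter, 85 mm tall; origin: centre of its underside
- hex_keys: bystander: red holder of hex keys lying flat, 100 x 35 x 26 mm, keys reach 20 mm beyond it towards its -x; origin: centre of its underside

How it is judged:
At the end, for the whole second after the job is handed in: The lead-filled block hangs settled on the boom's tail, its bore along the tail and its end within about 4 mm of the collar, its weight (over 5.8 N) carried by the stand; the other two blocks stand upright (within 0.1 rad) and at rest on the bench (((x of block_a_bore in the frame of seat between -0.034 and -0.026 m and distance between block_a_bore and seat below 0.0345 m and angle between the x axis of block_a and the x axis of stand, either way round below 0.12 rad and angle between block_a's own z axis and vertical below 0.35 rad and contact force between block_a and stand above 5.8 N and linear speed of each of block_a, block_b, block_c below 0.08 m/s and angle between each of block_b, block_c's own z axis and vertical below 0.1 rad and height (world z) of each of block_b, block_c below 0.008 m) or (x of block_b_bore in the frame of seat between -0.034 and -0.026 m and distance between block_b_bore and seat below 0.0345 m and angle between the x axis of block_b and the x axis of stand, either way round below 0.12 rad and angle between block_b's own z axis and vertical below 0.35 rad and contact force between block_b and stand above 5.8 N and linear speed of each of block_b, block_a, block_c below 0.08 m/s and angle between each of block_a, block_c's own z axis and vertical below 0.1 rad and height (world z) of each of block_a, block_c below 0.008 m) or (x of block_c_bore in the frame of seat between -0.034 and -0.026 m and distance between block_c_bore and seat below 0.0345 m and angle between the x axis of block_c and the x axis of stand, either way round below 0.12 rad and angle between block_c's own z axis and vertical below 0.35 rad and contact force between block_c and stand above 5.8 N and linear speed of each of block_c, block_a, block_b below 0.08 m/s and angle between each of block_a, block_b's own z axis and vertical below 0.1 rad and height (world z) of each of block_a, block_b below 0.008 m))); the robot touches nothing.
It fails at once if the multimeter is moved more than 30 mm or tipped over (distance of multimeter from where it was at the start of the episode above 0.03 m or angle between multimeter's own z axis and vertical above 0.4 rad).
It fails at once if the bottle is moved more than 30 mm or tipped over (distance of flux_bottle from where it was at the start of the episode above 0.03 m or angle between flux_bottle's own z axis and vertical above 0.4 rad).
It fails at once if the holder of hex keys is moved more than 30 mm or tipped over (distance of hex_keys from where it was at the start of the episode above 0.03 m or angle between hex_keys's own z axis and vertical above 0.4 rad).
It also fails if it takes over 72 s, if anything falls off the work surface, if the arm or the gripper's body presses on something with over 40 N, if the wrist force passes 120 N, or if a joint passes its speed limit or range.

## Working session

There is one attempt and no reset: what is moved stays moved. The work goes in short steps, Python scripts to look and compute and a shell command to move; the robot and the scene stay as the last step left them, time stands still between calls to the robot, and variables do not carry over. Pictures are saved under pics/ and viewed, at most 10 in all, crops included, and the job is handed in when it is done.

```bash
mkdir -p pics; cat > h.py <<'E'
import numpy as np, cv2
from workcell import env
def cam(n):
    m=env.camera_model(n); 
    s=env.get_state() if n=='wrist' else None
    p,d=env.read_camera(n); f=p.shape[0]/2/np.tan(np.radians(m['fovy'])/2)
    if s:
        from scipy.spatial.transform import Rotation as R
        q=s['orientation']; T=np.eye(4); T[:3,:3]=R.from_quat([q[1],q[2],q[3],q[0]]).as_matrix(); T[:3,3]=s['tcp_pos']
        W=T@np.array(m['T_tool_cam'])
    else:
        W=np.eye(4); W[:3,:3]=cv2.Rodrigues(np.array(m['rvec'],float))[0]; W[:3,3]=np.ravel(m['tvec']); W=np.linalg.inv(W)
    v,u=np.mgrid[:p.shape[0],:p.shape[1]]
    X=np.stack([(u-m['cx'])/f*d,(v-m['cy'])/f*d,d],-1)@W[:3,:3].T+W[:3,3]
    X[d==0]=np.nan
    return p,d,X
E
python3 - <<'E'
from h import *
for n in('top','side'):
    p,d,X=cam(n); cv2.imwrite(f'pics/{n}0.png',p); np.save(f'{n}.npy',X)
    print(n,env.camera_model(n))
    for t in('block_a','stand','multimeter','flux_bottle','hex_keys'):
        for o in env.outline_of(n,t):
            P=X[o['mask']]; P=P[~np.isnan(P[:,0])]
            print(t,round(o['conf'],2),np.round(o['xy']),np.round(np.percentile(P,[2,50,98],axis=0),3).tolist() if len(P) else None)
print(env.get_state())
E
```

```text
top {'fovy': 48.60536777417941, 'cx': 318.68737797917134, 'cy': 192.97682732646177, 'rvec': array([ 2.13368239, -2.19369881,  0.15218436]), 'tvec': array([0.0656113 , 0.61909418, 1.11455555])}
block_a 0.83 [460. 232.] [[0.471, -0.347, 0.0], [0.505, -0.298, 0.089], [0.541, -0.271, 0.095]]
block_a 0.74 [386. 182.] [[0.608, -0.15, 0.004], [0.635, -0.121, 0.09], [0.667, -0.1, 0.095]]
block_a 0.68 [363. 249.] [[0.438, -0.089, 0.005], [0.468, -0.06, 0.091], [0.499, -0.036, 0.095]]
stand 0.69 [251. 164.] [[0.576, 0.156, 0.007], [0.703, 0.216, 0.016], [0.808, 0.278, 0.142]]
multimeter 0.72 [388. 182.] [[0.608, -0.149, 0.01], [0.634, -0.121, 0.09], [0.666, -0.1, 0.095]]
multimeter 0.62 [451. 164.] [[0.614, -0.352, 0.015], [0.688, -0.308, 0.036], [0.767, -0.27, 0.047]]
multimeter 0.47 [250. 165.] [[0.575, 0.155, 0.008], [0.7, 0.216, 0.016], [0.807, 0.278, 0.142]]
multimeter 0.25 [368. 253.] [[0.438, -0.089, -0.001], [0.468, -0.06, 0.09], [0.499, -0.036, 0.095]]
flux_bottle 0.96 [345. 135.] [[0.75, -0.048, 0.012], [0.766, -0.026, 0.084], [0.793, -0.006, 0.09]]
hex_keys 0.63 [172. 244.] [[0.453,
[... 927 characters left out ...]
]]
{'clock': 0.6, 'joint_pos': array([-1.45458419e+00,  3.13151215e-01,  4.61063208e-02,  1.30363571e+00,
        9.31635036e-06,  1.43120287e+00]), 'qvel': array([ 0.00081401,  0.00084417, -0.00041224, -0.00028934,  0.00083512,
        0.00049844]), 'tau': array([-2.32493203e-04, -4.80151141e+01,  2.98663419e+01,  2.30661544e-04,
       -2.62027952e-04, -1.41308217e-05]), 'tcp_pos': array([ 0.14548929, -0.5563168 ,  0.25035355]), 'orientation': array([5.79141482e-05, 9.91831580e-01, 1.27554353e-01, 3.98140798e-06]), 'wrist_force': array([ 0.8281508 ,  0.60307341, -0.2853916 ]), 'ft_torque': array([-0.04230512, -0.0401512 , -0.04034441]), 'grip_force': 0.0, 'finger_gap': 0.08521398969792074}
```

View pics/top0.png

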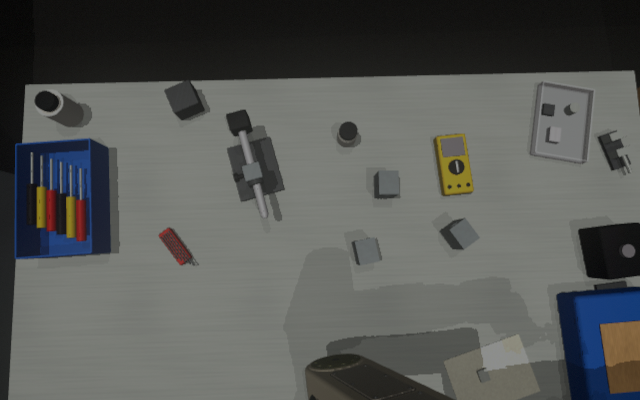

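```bash
python3 - <<'E'
from h import *
X=np.load('top.npy'); S=np.load('side.npy')
def rect(P,nm):
    P=P.reshape(-1,3)
    c,s,a=cv2.minAreaRect(P[:,:2].astype(np.float32)); print(nm,len(P),np.round(c,4),np.round(s,4),round(a,1),'z',round(float(np.median(P[:,2])),4))
def sel(X,x0,x1,y0,y1,z0,z1):
    m=(X[...,0]>x0)&(X[...,0]<x1)&(X[...,1]>y0)&(X[...,1]<y1)&(X[...,2]>z0)&(X[...,2]<z1); return X[m]
for nm,b in dict(A=(.46,.56,-.36,-.25),B=(.59,.69,-.17,-.08),C=(.42,.52,-.11,-.02)).items():
    for n,Y in(('top',X),('side',S)): rect(sel(Y,*b,.083,.1),nm+n)
for n,Y in(('top',X),('side',S)):
    P=sel(Y,.5,.85,.1,.35,.108,.125); 
    rect(P,n+' boom')
    P=sel(Y,.4,.85,.05,.35,.08,.16); np.set_printoptions(suppress=True)
    print(np.round(np.percentile(P,[0,2,50,98,100],axis=0),3).tolist()); 
    for x in np.arange(.54,.84,.01):
        Q=P[abs(P[:,0]-x)<.005]
        if len(Q):print(round(x,3),len(Q),np.round([Q[:,1].min(),Q[:,1].max(),np.median(Q[:,1]),Q[:,2].max(),Q[:,2].min()],3))
    rect(sel(Y,.5,.85,.1,.35,.008,.016),n+' base')
E
```

```text
Atop 520 [ 0.5053 -0.3061] [0.0601 0.0523] 33.3 z 0.0908
Aside 153 [ 0.5022 -0.3031] [0.0569 0.0591] 31.0 z 0.0896
Btop 491 [ 0.6382 -0.1252] [0.0509 0.0592] 88.5 z 0.0907
Bside 177 [ 0.6348 -0.1208] [0.0555 0.0659] 88.9 z 0.0887
Ctop 511 [ 0.4696 -0.0642] [0.0601 0.0506] 9.9 z 0.0909
Cside 229 [ 0.4652 -0.0611] [0.064 0.057] 10.0 z 0.0892
top boom 706 [0.6815 0.2261] [0.264  0.0702] 13.1 z 0.1188
[[0.556, 0.175, 0.082], [0.566, 0.18, 0.1], [0.689, 0.221, 0.125], [0.812, 0.262, 0.143], [0.819, 0.27, 0.146]]
0.56 26 [0.176 0.193 0.183 0.122 0.102]
0.57 34 [0.175 0.195 0.183 0.122 0.11 ]
0.58 37 [0.176 0.198 0.187 0.123 0.111]
0.59 37 [0.18  0.2   0.189 0.124 0.112]
0.6 35 [0.183 0.202 0.191 0.123 0.111]
0.61 35 [0.185 0.205 0.194 0.122 0.112]
0.62 34 [0.187 0.207 0.196 0.124 0.112]
0.63 36 [0.19  0.218 0.2   0.124 0.113]
0.64 73 [0.184 0.224 0.204 0.132 0.099]
0.65 109 [0.185 0.256 0.212 0.138 0.1  ]
0.66 123 [0.184 0.256 0.22  0.137 0.107]
0.67 86 [0.186 0.257 0.211 0.138 0.093]
0.68 76 [0.189 0.235 0.209 0.136 0.097]
0.69 38 [0.192 0.225 0.21  0.135 0.103]
0.7 33 [0.208 0.227 0.217 
[... 1205 characters left out ...]
82]
0.67 44 [0.192 0.239 0.23  0.134 0.082]
0.68 27 [0.193 0.238 0.213 0.133 0.118]
0.69 5 [0.208 0.228 0.224 0.13  0.107]
0.7 23 [0.222 0.233 0.229 0.124 0.102]
0.71 17 [0.216 0.237 0.23  0.121 0.103]
0.72 19 [0.221 0.239 0.231 0.122 0.109]
0.73 20 [0.223 0.241 0.234 0.12  0.106]
0.74 19 [0.228 0.242 0.238 0.121 0.103]
0.75 21 [0.226 0.246 0.24  0.122 0.107]
0.76 55 [0.234 0.266 0.255 0.139 0.084]
0.77 161 [0.217 0.268 0.248 0.144 0.08 ]
0.78 78 [0.215 0.27  0.263 0.143 0.083]
0.79 67 [0.22  0.272 0.267 0.142 0.082]
0.8 64 [0.218 0.273 0.268 0.143 0.081]
0.81 16 [0.227 0.272 0.249 0.141 0.094]
0.82 1 [0.24  0.24  0.24  0.137 0.137]
side base 984 [0.6931 0.2198] [0.1519 0.1272] 14.7 z 0.0115
```

The top view shows blocks at about (460,233), (386,183) and (366,250), and the boom tail's tip at about (265,215). I'll weigh block A first, the one at (0.505,-0.306) with yaw 33°.

```bash
cat > go.py <<'E'
import sys; from h import *
from scipy.spatial.transform import Rotation as R
# python3 go.py x y z yawdeg : travel/rot from measured pose for tool pointing down
x,y,z,a=map(float,sys.argv[1:5]); s=env.get_state(); q=s['orientation']
M=R.from_quat([q[1],q[2],q[3],q[0]]); t=np.radians(a)
T=R.from_matrix([[np.cos(t),np.sin(t),0],[np.sin(t),-np.cos(t),0],[0,0,-1]])
print('travel',np.round(M.inv().apply(np.array([x,y,z])-s['tcp_pos'])/.12,3),'rot',np.round(np.degrees((M.inv()*T).as_rotvec())/60,3),'F',np.round(s['wrist_force'],2),'clock',s['clock'])
E
P="python3 -m pendant"
$P '[{"travel":[0.86,-0.32,0],"rot":[0,0,0],"fingers":1},{"travel":[0.86,-0.32,0],"rot":[0,0,0],"fingers":1},{"travel":[0.86,-0.32,0],"rot":[0,0,0],"fingers":1}]' 80
$P '[{"travel":[0.86,-0.32,0],"rot":[0,0,0],"fingers":1},{"travel":[0.86,-0.32,0],"rot":[0,0,0],"fingers":1},{"travel":[0.86,-0.32,0],"rot":[0,0,0],"fingers":1}]'
$P '[{"travel":[0.86,-0.32,0],"rot":[0,0,0],"fingers":1},{"travel":[0.86,-0.32,0],"rot":[0,0,0],"fingers":1},{"travel":[0.86,-0.32,0],"rot":[0,0,0],"fingers":1}]'
$P '[{"travel":[0.86,-0.32,0.6],"rot":[0,0,-0.1],"fingers":1},{"travel":[0.86,-0.32,0.6],"rot":[0,0,-0.2],"fingers":1},{"travel":[0.86,-0.32,0.6],"rot":[0,0,-0.31],"fingers":1},{"travel":[0.86,-0.32,0.6],"rot":[0,0,-0.31],"fingers":1},{"travel":[0.86,-0.32,0.6],"rot":[0,0,-0.31],"fingers":1}]'
python3 go.py 0.505 -0.305 0.065 33.3
```

```text
clock: 0.9
tcp_pos: [0.2384, -0.4903, 0.2506]
orientation: [-0.001, 0.992, 0.129, 0.001]
wrist_force: [-1.0, -0.1, -0.4]
finger_gap: 0.0854
grip_force: 0.0
clock: 1.2
tcp_pos: [0.3286, -0.4273, 0.2506]
orientation: [-0.0, 0.992, 0.13, 0.001]
wrist_force: [-0.1, -0.1, 0.1]
finger_gap: 0.0853
grip_force: 0.0
clock: 1.5
tcp_pos: [0.4186, -0.3644, 0.2504]
orientation: [-0.0, 0.992, 0.13, 0.001]
wrist_force: [-0.0, -0.8, 0.3]
finger_gap: 0.0851
grip_force: 0.0
clock: 2.0
tcp_pos: [0.5056, -0.3036, 0.1778]
orientation: [-0.0, 0.958, 0.286, -0.001]
wrist_force: [-1.3, -0.3, -0.7]
finger_gap: 0.0858
grip_force: 0.0
travel [-0.009  0.008  0.94 ] rot [-0.001  0.001 -0.001] F [-1.33 -0.28 -0.66] clock 2.0
```

```bash
python3 - <<'E'
from h import *
p,d,X=cam('wrist'); cv2.imwrite('pics/w0.png',p); np.save('w.npy',X)
m=(X[...,2]>.08)&(X[...,2]<.1)&(abs(X[...,0]-.505)<.06)&(abs(X[...,1]+.305)<.06); P=X[m]
print(len(P),cv2.minAreaRect(P[:,:2].astype(np.float32)),np.median(P[:,2]))
E
```

```text
4265 ((0.5027315020561218, -0.304073303937912), (0.06096894294023514, 0.05001135915517807), 33.90037536621094) 0.09019560159265361
```

View pics/w0.png

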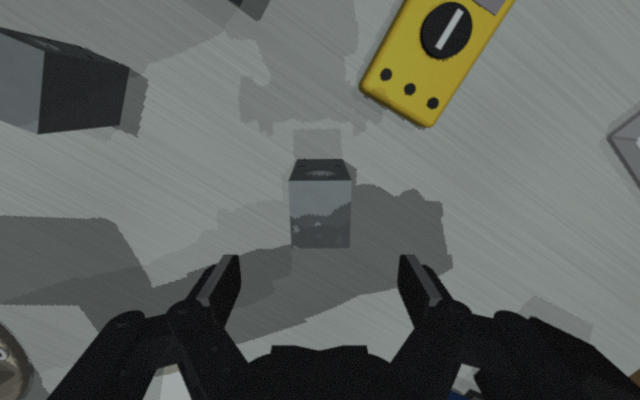

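The wrist view shows the block at columns 290–350, midway between the fingers (237 and 400). The measured size is right, so I'll descend, grip and lift to weigh.

```bash
P="python3 -m pendant"
$P '[{"travel":[-0.02,0,0.4],"rot":[0,0,0],"fingers":1},{"travel":[-0.02,0,0.7],"rot":[0,0,0],"fingers":1},{"travel":[-0.02,0,0.94],"rot":[0,0,0],"fingers":1},{"travel":[-0.02,0,0.94],"rot":[0,0,0],"fingers":-1},{"travel":[-0.02,0,0.94],"rot":[0,0,0],"fingers":-1},{"travel":[-0.02,0,0.94],"rot":[0,0,0],"fingers":-1},{"travel":[-0.02,0,0.94],"rot":[0,0,0],"fingers":-1},{"travel":[-0.02,0,0.94],"rot":[0,0,0],"fingers":-1},{"travel":[-0.02,0,0.94],"rot":[0,0,0],"fingers":-1}]' 80
$P '[{"travel":[0,0,-0.15],"rot":[0,0,0],"fingers":-1},{"travel":[0,0,-0.3],"rot":[0,0,0],"fingers":-1},{"travel":[0,0,-0.3],"rot":[0,0,0],"fingers":-1},{"travel":[0,0,-0.3],"rot":[0,0,0],"fingers":-1},{"travel":[0,0,-0.3],"rot":[0,0,0],"fingers":-1},{"travel":[0,0,-0.3],"rot":[0,0,0],"fingers":-1}]'
$P '[{"travel":[0,0,0],"rot":[0,0,0],"fingers":-1},{"travel":[0,0,0],"rot":[0,0,0],"fingers":-1}]'
```

```text
clock: 2.95
tcp_pos: [0.5046, -0.3059, 0.0679]
orientation: [0.002, 0.958, 0.286, 0.0]
wrist_force: [-3.5, -0.5, 7.4]
finger_gap: 0.0491
grip_force: 85.8
clock: 3.55
tcp_pos: [0.5033, -0.3039, 0.1001]
orientation: [-0.001, 0.958, 0.286, -0.001]
wrist_force: [-0.7, 0.7, -8.7]
finger_gap: 0.049
grip_force: 86.0
clock: 3.75
tcp_pos: [0.5037, -0.3044, 0.1009]
orientation: [-0.0, 0.958, 0.286, -0.0]
wrist_force: [-0.2, -0.2, -7.7]
finger_gap: 0.0496
grip_force: 86.0
```

About 8 N, so 0.8 kg: this is the lead block. Next I'll raise it, turn it to the boom's yaw (14°) and carry it over, above the other block.

```bash
P="python3 -m pendant"
$P '[{"travel":[0,0,-0.2],"rot":[0,0,0.08],"fingers":-1},{"travel":[0,0,-0.4],"rot":[0,0,0.16],"fingers":-1},{"travel":[0,0,-0.6],"rot":[0,0,0.25],"fingers":-1},{"travel":[0,0,-0.85],"rot":[0,0,0.33],"fingers":-1},{"travel":[0,0,-0.85],"rot":[0,0,0.33],"fingers":-1},{"travel":[0,0,-0.85],"rot":[0,0,0.33],"fingers":-1}]'
for i in 1 2 3 4; do :; done
$P '[{"travel":[0.05,-0.2,0],"rot":[0,0,0],"fingers":-1},{"travel":[0.1,-0.4,0],"rot":[0,0,0],"fingers":-1},{"travel":[0.15,-0.6,0],"rot":[0,0,0],"fingers":-1},{"travel":[0.2,-0.8,0],"rot":[0,0,0],"fingers":-1},{"travel":[0.25,-0.95,0],"rot":[0,0,0],"fingers":-1}]'
$P '[{"travel":[0.05,-0.2,0],"rot":[0,0,0],"fingers":-1},{"travel":[0.1,-0.4,0],"rot":[0,0,0],"fingers":-1},{"travel":[0.15,-0.6,0],"rot":[0,0,0],"fingers":-1},{"travel":[0.2,-0.8,0],"rot":[0,0,0],"fingers":-1},{"travel":[0.25,-0.95,0],"rot":[0,0,0],"fingers":-1}]'
$P '[{"travel":[0.05,-0.2,0],"rot":[0,0,0],"fingers":-1},{"travel":[0.1,-0.4,0],"rot":[0,0,0],"fingers":-1},{"travel":[0.15,-0.6,0],"rot":[0,0,0],"fingers":-1},{"travel":[0.2,-0.8,0],"rot":[0,0,0],"fingers":-1},{"travel":[0.25,-0.95,0],"rot":[0,0,0],"fingers":-1}]'
python3 - <<'E'
from h import *
# wrist view of the tail from here
p,d,X=cam('wrist'); cv2.imwrite('pics/w1.png',p); np.save('w1.npy',X)
T=np.load('top.npy')
for n,Y in(('wrist',X),('top',T)):
    m=(Y[...,0]>.53)&(Y[...,0]<.63)&(Y[...,1]>.14)&(Y[...,1]<.24)&(Y[...,2]>.113)&(Y[...,2]<.135); Q=Y[m]
    if len(Q)>20:
        k=np.polyfit(Q[:,0],Q[:,1],1); print(n,len(Q),'yaw',np.degrees(np.arctan(k[0])),'y@.6',np.polyval(k,.6),'xmin',np.percentile(Q[:,0],[0,1]),'ztop',np.percentile(Q[:,2],[50,95]))
E
python3 go.py .512 .171 .2 14
```

```text
clock: 4.35
tcp_pos: [0.5043, -0.3049, 0.2033]
orientation: [0.001, 0.993, 0.118, 0.0]
wrist_force: [0.1, 1.0, -9.1]
finger_gap: 0.049
grip_force: 86.8
clock: 4.85
tcp_pos: [0.505, -0.1846, 0.2007]
orientation: [-0.002, 0.993, 0.118, -0.002]
wrist_force: [0.8, 0.3, -8.4]
finger_gap: 0.0489
grip_force: 86.6
clock: 5.35
tcp_pos: [0.5075, -0.067, 0.2009]
orientation: [-0.001, 0.993, 0.118, -0.002]
wrist_force: [-0.0, 0.7, -7.4]
finger_gap: 0.0492
grip_force: 86.5
clock: 5.85
tcp_pos: [0.5102, 0.0505, 0.2009]
orientation: [-0.001, 0.993, 0.118, -0.002]
wrist_force: [0.1, -0.5, -6.9]
finger_gap: 0.049
grip_force: 86.5
wrist 3260 yaw 13.346358274954284 y@.6 0.19268511698295906 xmin [0.55312925 0.55572706] ztop [0.11870234 0.12072623]
top 236 yaw 13.891766860101582 y@.6 0.19190165526831485 xmin [0.55626632 0.55845192] ztop [0.11889296 0.12207881]
travel [ 0.246 -0.953  0.011] rot [-0.004  0.003 -0.005] F [ 1.16  2.52 -8.35] clock 5.9
```

View pics/w1.png

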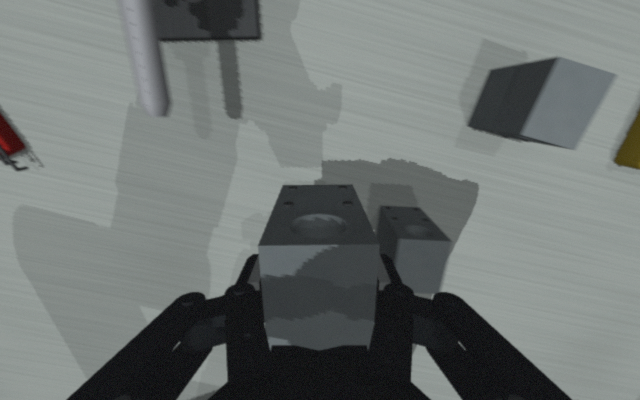

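The wrist view shows the tail tip at (155,110), and the held block's bore opening at (320,228), level and square. I'll move in line with the tail and measure again.

```bash
P="python3 -m pendant"
$P '[{"travel":[0.05,-0.2,0],"rot":[0,0,0],"fingers":-1},{"travel":[0.1,-0.4,0],"rot":[0,0,0],"fingers":-1},{"travel":[0.12,-0.6,0],"rot":[0,0,0],"fingers":-1},{"travel":[0.16,-0.8,0],"rot":[0,0,0],"fingers":-1},{"travel":[0.16,-0.95,0],"rot":[0,0,0],"fingers":-1},{"travel":[0.16,-0.95,0],"rot":[0,0,0],"fingers":-1},{"travel":[0.16,-0.95,0],"rot":[0,0,0],"fingers":-1}]'
cat > meas.py <<'E'
from h import *
import sys
from scipy.spatial.transform import Rotation as R
p,d,X=cam('wrist'); cv2.imwrite(sys.argv[1],p); np.save('w.npy',X)
s=env.get_state(); q=s['orientation']; M=R.from_quat([q[1],q[2],q[3],q[0]])
L=(X-s['tcp_pos'])@M.as_matrix()   # tool frame
def rep(n,Q):
    c=np.array(Q); print(n,len(c),np.round(np.percentile(c,[1,50,99],axis=0),4).tolist())
top=(abs(L[...,1])<.035)&(abs(L[...,0])<.04)&(abs(L[...,2]+.022)<.008)
rep('block top',L[top]); print(cv2.minAreaRect(L[top][:,:2].astype(np.float32)))
fr=(abs(L[...,1])<.035)&(L[...,0]>.02)&(L[...,0]<.045)&(L[...,2]>-.016)&(L[...,2]<.08); rep('front',L[fr])
fr2=L[fr]; fr2=fr2[(fr2[:,2]<.06)&(abs(fr2[:,1])<.02)]
print('front tilt deg, yaw deg',np.degrees(np.linalg.lstsq(np.c_[fr2[:,1:],np.ones(len(fr2))],fr2[:,0],rcond=None)[0][:2]))
t=(X[...,2]>.100)&(X[...,2]<.13)&(X[...,0]>.5575)&(X[...,0]<.625)&(X[...,1]>.15)&(X[...,1]<.24); Q=X[t]
def res(k):
    a=np.array([1,k[0],k[3]]); a/=np.linalg.norm(a); v=Q-[.6,k[1],k[2]]
    return np.linalg.norm(v-np.outer(v@a,a),axis=1)-.010
from scipy.optimize import least_squares
Q=Q[(Q[:,0]>.568)]
r=least_squares(res,[.245,.193,.11,0],loss='soft_l1',f_scale=.001)
print('tail',len(Q),'yaw',np.degrees(np.arctan(r.x[0])),'y,z@.6',r.x[1:3],'pitch',r.x[3],'rms',np.sqrt(np.mean(r.fun**2)))
Y=X[(abs(X[...,2]-.11)<.02)&(X[...,0]>.54)&(X[...,0]<.6)&(abs(X[...,1]-.19)<.03)]; print('xmin',np.percentile(Y[:,0],[0,.5,2]) if len(Y) else 0)
print('tcp',s['tcp_pos'],'yaw',np.degrees(2*np.arctan2(q[2],q[1])),'F',s['wrist_force'],s['clock'])
E
python3 meas.py pics/w2.png
```

```text
clock: 6.6
tcp_pos: [0.5029, 0.1642, 0.2015]
orientation: [0.0, 0.993, 0.118, -0.002]
wrist_force: [-0.4, -0.5, -7.7]
finger_gap: 0.0493
grip_force: 86.8
block top 13411 [[-0.0241, -0.0313, -0.0284], [0.0083, -0.0018, -0.022], [0.0295, 0.0291, -0.015]]
((0.0012824907898902893, 8.678063750267029e-05), (0.06993177533149719, 0.05734480917453766), 89.51429748535156)
front 4788 [[0.0207, -0.0272, -0.0155], [0.0289, -0.0029, 0.0121], [0.0302, 0.0219, 0.0662]]
front tilt deg, yaw deg [1.71557809 1.29163589]
tail 2596 yaw 14.407750574643394 y,z@.6 [0.19546913 0.11002518] pitch 0.00010654392054978546 rms 0.0005788609159076623
xmin [0.55291573 0.55419696 0.5555265 ]
tcp [0.50328654 0.16380227 0.20189892] yaw 13.502847707949664 F [ 0.06778888 -0.62534731 -8.7264533 ] 6.65
```

View pics/w2.png

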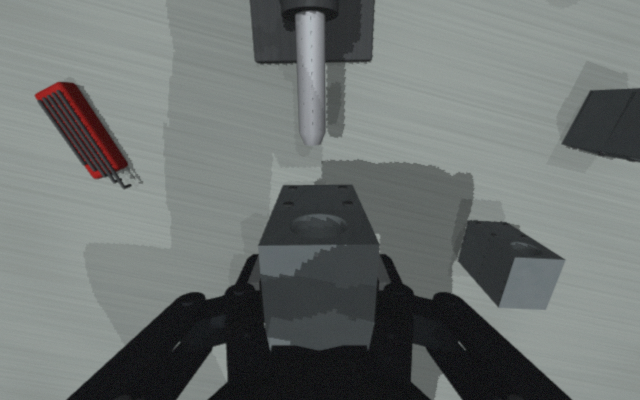

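Tail fit: yaw 14.4°, axis z 0.110, tip x ≈ 0.554. The bore sits about 2 mm above the TCP. The tail is straight ahead at (312,140), so I'll descend to about 20 mm short of the tip.

```bash
python3 go.py .507 .169 .108 14.4
```

```text
travel [ 0.042 -0.035  0.782] rot [ 0.     0.003 -0.015] F [ 0.07 -0.63 -8.73] clock 6.65
```

```bash
P="python3 -m pendant"
$P '[{"travel":[0.04,-0.035,0.2],"rot":[0,0,-0.015],"fingers":-1},{"travel":[0.04,-0.035,0.4],"rot":[0,0,-0.015],"fingers":-1},{"travel":[0.04,-0.035,0.6],"rot":[0,0,-0.015],"fingers":-1},{"travel":[0.04,-0.035,0.78],"rot":[0,0,-0.015],"fingers":-1},{"travel":[0.04,-0.035,0.78],"rot":[0,0,-0.015],"fingers":-1},{"travel":[0.04,-0.035,0.78],"rot":[0,0,-0.015],"fingers":-1},{"travel":[0.04,-0.035,0.78],"rot":[0,0,-0.015],"fingers":-1}]'
python3 meas.py pics/w3.png
python3 - <<'E'
from h import *
from scipy.spatial.transform import Rotation as R
# lateral position of block vs tail in tool frame, same camera
X=np.load('w.npy'); s=env.get_state(); q=s['orientation']; M=R.from_quat([q[1],q[2],q[3],q[0]]).as_matrix(); L=(X-s['tcp_pos'])@M
for x in(.0,.01,.02,.026):
    b=L[(abs(L[...,0]-x)<.003)&(abs(L[...,2]+.022)<.003)&(abs(L[...,1])<.04)]; print('block',x,len(b),b[:,1].min().round(4) if len(b) else 0,b[:,1].max().round(4) if len(b) else 0,np.median(b[:,2]).round(4))
for x in(.055,.065,.075,.09,.11,.13):
    b=L[(abs(L[...,0]-x)<.003)&(abs(L[...,2])<.02)&(abs(L[...,1])<.03)]; print('tail',x,len(b),np.round([b[:,1].min(),b[:,1].max(),b[:,2].min()],4) if len(b) else 0)
E
python3 - <<'E'
from h import *
p,d,X=cam('side'); cv2.imwrite('pics/s1.png',cv2.resize(p[130:290,170:400],None,fx=3,fy=3))
E
```

```text
clock: 7.35
tcp_pos: [0.5089, 0.1692, 0.1111]
orientation: [0.0, 0.992, 0.125, 0.001]
wrist_force: [0.2, -0.8, -7.6]
finger_gap: 0.0492
grip_force: 86.4
block top 13421 [[-0.024, -0.0308, -0.0282], [0.0083, -0.0011, -0.0221], [0.0295, 0.0292, -0.0151]]
((0.0014058761298656464, 1.676008105278015e-05), (0.06999187171459198, 0.05721468850970268), 89.8085708618164)
front 4652 [[0.0207, -0.0265, -0.0156], [0.029, -0.0018, 0.0113], [0.0302, 0.0226, 0.0647]]
front tilt deg, yaw deg [1.31559482 1.32351112]
tail 7641 yaw 14.442490623776962 y,z@.6 [0.19524071 0.11000028] pitch 0.0002516013977038914 rms 0.0005483681654598925
xmin [0.54000225 0.54013928 0.54047413]
tcp [0.5091041  0.16937675 0.11135847] yaw 14.33295406642899 F [-4.96348808e-01 -3.82325310e-03 -7.91010574e+00] 7.4
block 0.0 1339 -0.0278 0.0252 -0.0222
block 0.01 1624 -0.0388 0.0357 -0.0221
block 0.02 1465 -0.0264 0.0236 -0.0221
block 0.026 1620 -0.0265 0.0235 -0.0221
tail 0.055 483 [-0.0121  0.0075 -0.0098]
tail 0.065 639 [-0.0125  0.0073 -0.0104]
tail 0.075 681 [-0.0125  0.0075 -0.0098]
tail 0.09 786 [-0.0126  0.0072 -0.0107]
tail 0.11 937 [-0.0123  0.0074 -0.0104]
tail 0.13 0 0
```

View pics/w3.png

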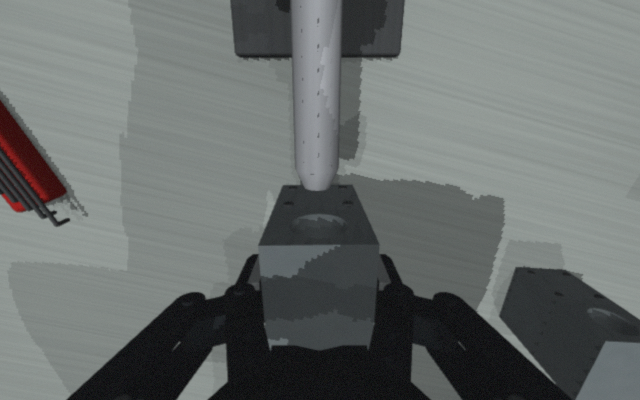

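View pics/s1.png

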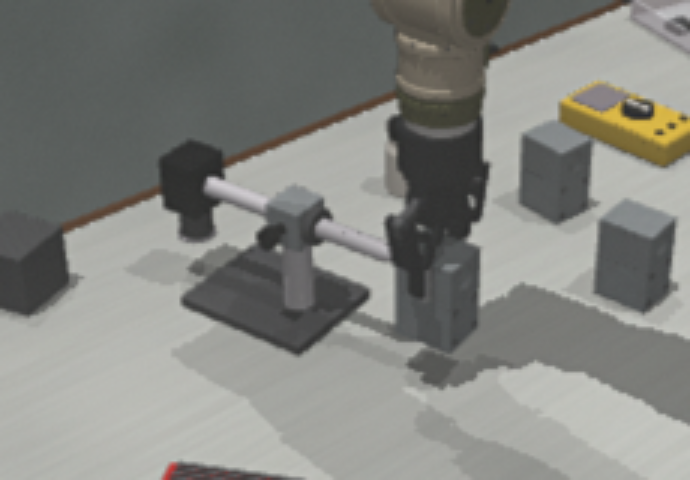

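The wrist view shows the tail tip at (317,188), just ahead of the block. Measured in the same picture, the block has to go 2 mm down and 1 mm to the left. I'll correct that and slide on in stages, watching the force.

```bash
P="python3 -m pendant"
$P '[{"travel":[0.0,-0.008,0.015],"rot":[0,0,0],"fingers":-1},{"travel":[0.04,-0.008,0.015],"rot":[0,0,0],"fingers":-1},{"travel":[0.09,-0.008,0.015],"rot":[0,0,0],"fingers":-1},{"travel":[0.14,-0.008,0.015],"rot":[0,0,0],"fingers":-1},{"travel":[0.18,-0.008,0.015],"rot":[0,0,0],"fingers":-1},{"travel":[0.22,-0.008,0.015],"rot":[0,0,0],"fingers":-1},{"travel":[0.26,-0.008,0.015],"rot":[0,0,0],"fingers":-1},{"travel":[0.26,-0.008,0.015],"rot":[0,0,0],"fingers":-1}]'
python3 -c "
from h import *
print(env.get_state()['wrist_force'],env.get_state()['ft_torque'])"
```

```text
clock: 8.25
tcp_pos: [0.5387, 0.1783, 0.108]
orientation: [0.0, 0.992, 0.125, 0.0]
wrist_force: [-0.4, 0.1, -8.0]
finger_gap: 0.0491
grip_force: 86.7
[-0.42878863  0.05608324 -7.9605765 ] [-0.0313807  -0.0486438  -0.03910924]
```

```bash
P="python3 -m pendant"
$P '[{"travel":[0.05,0,0],"rot":[0,0,0],"fingers":-1},{"travel":[0.1,0,0],"rot":[0,0,0],"fingers":-1},{"travel":[0.15,0,0],"rot":[0,0,0],"fingers":-1},{"travel":[0.2,0,0],"rot":[0,0,0],"fingers":-1},{"travel":[0.25,0,0],"rot":[0,0,0],"fingers":-1}]'
$P '[{"travel":[0.05,0,0],"rot":[0,0,0],"fingers":-1},{"travel":[0.1,0,0],"rot":[0,0,0],"fingers":-1},{"travel":[0.15,0,0],"rot":[0,0,0],"fingers":-1},{"travel":[0.2,0,0],"rot":[0,0,0],"fingers":-1},{"travel":[0.25,0,0],"rot":[0,0,0],"fingers":-1},{"travel":[0.25,0,0],"rot":[0,0,0],"fingers":-1}]'
python3 meas.py pics/w4.png | tail -3
```

```text
clock: 8.75
tcp_pos: [0.5674, 0.1857, 0.108]
orientation: [0.0, 0.992, 0.125, 0.0]
wrist_force: [-0.3, 0.3, -7.9]
finger_gap: 0.0492
grip_force: 86.7
clock: 9.35
tcp_pos: [0.597, 0.1932, 0.1081]
orientation: [0.0, 0.992, 0.125, 0.001]
wrist_force: [-0.2, 0.1, -6.9]
finger_gap: 0.0492
grip_force: 86.7
tail 4576 yaw 83.02083405375505 y,z@.6 [0.13410076 0.12409851] pitch -0.3843781120569759 rms 0.007646061546393169
xmin [0.56584366 0.57010316 0.57127723]
tcp [0.5962781  0.1931036  0.10797042] yaw 14.354370860125593 F [-0.13416136 -0.21990403 -7.39378024] 9.4
```

```bash
P="python3 -m pendant"
$P '[{"travel":[0.03,0,0],"rot":[0,0,0],"fingers":-1},{"travel":[0.06,0,0],"rot":[0,0,0],"fingers":-1},{"travel":[0.06,0,0],"rot":[0,0,0],"fingers":-1}]'
$P '[{"travel":[0.008,0,0],"rot":[0,0,0],"fingers":-1},{"travel":[0.016,0,0],"rot":[0,0,0],"fingers":-1},{"travel":[0.016,0,0],"rot":[0,0,0],"fingers":-1}]'
$P '[{"travel":[0.008,0,0],"rot":[0,0,0],"fingers":-1},{"travel":[0.016,0,0],"rot":[0,0,0],"fingers":-1},{"travel":[0.016,0,0],"rot":[0,0,0],"fingers":-1}]'
```

```text
clock: 9.7
tcp_pos: [0.6035, 0.1949, 0.1082]
orientation: [0.0, 0.992, 0.125, 0.0]
wrist_force: [0.3, -0.4, -7.8]
finger_gap: 0.0487
grip_force: 86.7
clock: 10.0
tcp_pos: [0.6048, 0.1953, 0.1081]
orientation: [0.0, 0.992, 0.125, 0.0]
wrist_force: [-0.3, 0.8, -7.3]
finger_gap: 0.0491
grip_force: 86.7
clock: 10.3
tcp_pos: [0.6068, 0.1958, 0.1081]
orientation: [0.0, 0.992, 0.125, 0.0]
wrist_force: [-0.0, -0.1, -8.0]
finger_gap: 0.0494
grip_force: 86.7
```

```bash
P="python3 -m pendant"
$P '[{"travel":[0.008,0,0],"rot":[0,0,0],"fingers":-1},{"travel":[0.016,0,0],"rot":[0,0,0],"fingers":-1},{"travel":[0.016,0,0],"rot":[0,0,0],"fingers":-1}]'
$P '[{"travel":[0.008,0,0],"rot":[0,0,0],"fingers":-1},{"travel":[0.008,0,0],"rot":[0,0,0],"fingers":-1}]'
$P '[{"travel":[0.008,0,0],"rot":[0,0,0],"fingers":-1},{"travel":[0.008,0,0],"rot":[0,0,0],"fingers":-1}]'
$P '[{"travel":[0.008,0,0],"rot":[0,0,0],"fingers":-1},{"travel":[0.008,0,0],"rot":[0,0,0],"fingers":-1}]'
```

```text
clock: 10.6
tcp_pos: [0.6082, 0.1962, 0.108]
orientation: [0.0, 0.992, 0.125, -0.0]
wrist_force: [-1.2, -0.6, -7.1]
finger_gap: 0.0494
grip_force: 86.9
clock: 10.8
tcp_pos: [0.6082, 0.1962, 0.1079]
orientation: [0.0, 0.992, 0.125, -0.001]
wrist_force: [-5.7, -1.3, -5.7]
finger_gap: 0.0496
grip_force: 87.2
clock: 11.0
tcp_pos: [0.6082, 0.1962, 0.1079]
orientation: [0.0, 0.992, 0.125, -0.002]
wrist_force: [-8.4, -2.8, -3.2]
finger_gap: 0.0489
grip_force: 87.4
clock: 11.2
tcp_pos: [0.6082, 0.1962, 0.1079]
orientation: [0.001, 0.992, 0.125, -0.003]
wrist_force: [-10.1, -3.1, -1.3]
finger_gap: 0.049
grip_force: 87.6
```

Firm contact at the expected travel, so the block is against the collar. I'll relax the push, lower until the bar carries it, then open.

```bash
P="python3 -m pendant"
$P '[{"travel":[-0.012,0,0.01],"rot":[0,0,0],"fingers":-1},{"travel":[-0.016,0,0.02],"rot":[0,0,0],"fingers":-1},{"travel":[-0.016,0,0.022],"rot":[0,0,0],"fingers":-1},{"travel":[-0.016,0,0.022],"rot":[0,0,0],"fingers":-1}]'
```

```text
clock: 11.6
tcp_pos: [0.6082, 0.1962, 0.1059]
orientation: [0.0, 0.992, 0.125, -0.001]
wrist_force: [-6.5, -1.9, -2.5]
finger_gap: 0.0492
grip_force: 87.4
```

```bash
P="python3 -m pendant"
$P '[{"travel":[-0.004,0,0.005],"rot":[0,0,0],"fingers":-1},{"travel":[-0.004,0,0.005],"rot":[0,0,0],"fingers":-1}]' 20
$P '[{"travel":[0,0,0],"rot":[0,0,0],"fingers":0.5},{"travel":[0,0,0],"rot":[0,0,0],"fingers":0.9},{"travel":[0,0,0],"rot":[0,0,0],"fingers":1},{"travel":[0,0,0],"rot":[0,0,0],"fingers":1},{"travel":[0,0,0],"rot":[0,0,0],"fingers":1}]'
python3 meas.py pics/w5.png | head -5; python3 -c "
from h import *
print(env.get_state()['wrist_force'])"
```

```text
clock: 11.8
tcp_pos: [0.6082, 0.1962, 0.1059]
orientation: [0.0, 0.992, 0.125, -0.0]
wrist_force: [-6.0, -1.4, -0.1]
finger_gap: 0.0491
grip_force: 87.6
clock: 12.3
tcp_pos: [0.6094, 0.1965, 0.1052]
orientation: [-0.0, 0.992, 0.125, 0.001]
wrist_force: [0.5, 0.2, -0.4]
finger_gap: 0.0852
grip_force: 0.0
block top 13350 [[-0.0237, -0.026, -0.0249], [0.0099, -0.0014, -0.0232], [0.0377, 0.023, -0.016]]
((0.005726303905248642, -0.0015692878514528275), (0.05046527087688446, 0.06862389296293259), 89.8187026977539)
front 503 [[0.0277, -0.0266, -0.016], [0.0284, -0.0177, -0.0117], [0.0336, 0.023, -0.002]]
front tilt deg, yaw deg [-0.60844226 -9.84170079]
tail 9523 yaw 89.99587341502792 y,z@.6 [-88.76028942  -0.82220945] pitch 149.22476326874016 rms 0.006924497028687336
[ 0.09381293 -0.4639341   0.52125111]
```

Released, and the block stayed level. Now straight up, then look.

```bash
P="python3 -m pendant"
$P '[{"travel":[0,0,-0.2],"rot":[0,0,0],"fingers":1},{"travel":[0,0,-0.5],"rot":[0,0,0],"fingers":1},{"travel":[0,0,-0.9],"rot":[0,0,0],"fingers":1},{"travel":[0,0,-0.9],"rot":[0,0,0],"fingers":1},{"travel":[0,0,-0.9],"rot":[0,0,0],"fingers":1}]'
$P '[{"travel":[-0.9,0,-0.3],"rot":[0,0,0],"fingers":1},{"travel":[-0.9,0,-0.3],"rot":[0,0,0],"fingers":1},{"travel":[-0.9,0,-0.3],"rot":[0,0,0],"fingers":1},{"travel":[-0.9,0,-0.3],"rot":[0,0,0],"fingers":1}]'
python3 - <<'E'
from h import *
p,d,X=cam('wrist'); q,_,S=cam('side')
cv2.imwrite('pics/f.png',np.vstack([p[:300,100:560],cv2.resize(q[150:270,190:374],(460,300))]))
for n,Y in(('wrist',X),('side',S)):
    m=(abs(Y[...,2]-.128)<.006)&(Y[...,0]>.56)&(Y[...,0]<.645)&(Y[...,1]>.15)&(Y[...,1]<.25)
    Q=Y[m]; u=np.array([np.cos(np.radians(14.4)),np.sin(np.radians(14.4))]); a=(Q[:,:2]-[.554,.1837])@u
    print(n,len(Q),'along tail from tip',np.percentile(a,[1,5,50,95,99]).round(4),'z',np.percentile(Q[:,2],[5,50,95]).round(4),cv2.minAreaRect(Q[:,:2].astype(np.float32)))
E
```

```text
clock: 12.85
tcp_pos: [0.61, 0.1966, 0.2146]
orientation: [-0.0, 0.992, 0.125, 0.002]
wrist_force: [0.3, 0.5, -0.1]
finger_gap: 0.0853
grip_force: 0.0
clock: 13.25
tcp_pos: [0.5026, 0.1693, 0.2488]
orientation: [0.0, 0.992, 0.125, -0.0]
wrist_force: [0.3, 0.4, -0.3]
finger_gap: 0.0852
grip_force: 0.0
wrist 5704 along tail from tip [0.0254 0.0286 0.0604 0.0911 0.096 ] z [0.1267 0.1282 0.1296] ((0.6123251914978027, 0.19911271333694458), (0.07834718376398087, 0.050004683434963226), 14.817037582397461)
side 277 along tail from tip [0.0224 0.0242 0.056  0.0927 0.0969] z [0.124  0.1277 0.1304] ((0.6120283603668213, 0.19888187944889069), (0.0767076164484024, 0.057120420038700104), 13.471753120422363)
```

View pics/f.png

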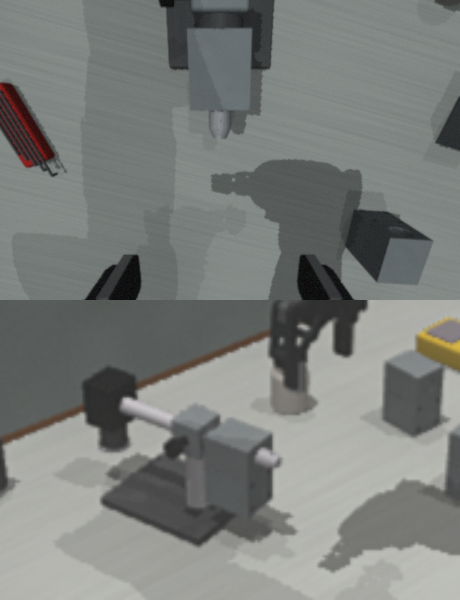

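The block hangs level with its outer end about 25 mm from the tail tip (85 − 60 mm) and its top at 128 mm, which is what fully home should measure. I'm handing in.

```bash
python3 -c "
from workcell import env
print(env.hand_in())"
```

```text
the job is handed in; nothing more can be done
None
```

I found the lead-filled block on the first weighing (about 0.8 kg); it now hangs on the boom's tail against the collar, nothing else was touched, and the job is handed in, with no verdict shown.

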